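# Eject the tile: press the pedal lever through the press guard

### The arm

A 6-joint arm with a two-finger parallel gripper is mounted at the origin on the work surface. World frame = base frame: x ahead of the robot, y to its left, z up, the work surface at z = 0. Lengths are in m, angles in rad, forces in N, time in s.
With the tool pointing down it reaches from about 0.35 to 1 m from the base axis. Payload 7.1 kg.
Tool frame: the origin (TCP) lies midway between the tips of the shut fingers; the grasp point (between the pads) lies 19 mm behind it; z points along the fingers, y is the line along which they close (so a half turn about z gives the same grasp; the last joint's range is limited). The gripper opens to 85 mm and grips with 20 to 120 N. Pads are 22 mm wide; open, the fingers measure 114 mm over their backs; the gripper's body (76 mm by 85 mm) begins 54 mm behind the grasp point. The pads swing forward as they close: fully open they stand 13 mm farther back than shut.
Start: joints at [-0.019, 0.423, 1.63, -0, 1.089, -0.019], TCP at [0.625, 0, 0.231] pointing down, gripper open.
Joint ranges: [-3, 3], [-0.9, 2.11], [0.09, 2.58], [-1.31, 4.45], [0.11, 2.69], [-2.54, 2.54]. Speed limits (rad/s): [2.39, 2.39, 3.01, 3.14, 3.14, 3.14].

### API

Orientations are given as a unit quaternion [x, y, z, w].
In Python, from bench import * gives the robot as it stands.
- The arm moves only by the shell command python3 -m handwheel 'ROWS' [OPENING] [FORCE]. ROWS is JSON, a list that holds one entry, the list of rows, each a list of 6 numbers: the shift along the world's x, y, z in m, then the turn, a rotation vector about the world's x, y, z in rad. In form: [[[tx, ty, tz, rx, ry, rz], ...]]. A call has 1 to 8 rows; each row is the pose to reach, as a shift and turn from the pose commanded when the call began; what a row does not reach only later rows make up. A row lasts 1/10 s, in which the tool goes at most 50 mm and 8.59 degrees, less where a joint would pass 70% of its speed; a pose out of reach is approached as far as the arm can. A call with a gripper value outside its range is refused whole. OPENING is the finger opening in m, from 0 to 0.0854, set as the call begins (- or left out, the last holds). The fingers move at their own pace and stop on an object; FORCE is the grip in N (left out, the last holds). Time passes only in rows, so rows that repeat a pose let the fingers close. It gives the time, the measured TCP pose, the force, the opening and the grip force at its end, in the units of the state.
- get_state(): the state, without advancing time (a new reading comes with each control period).
- read_camera(name): name is "scene" or "side" or "wrist"; returns a dict with "img" (384x512x3 uint8, red, green, blue), "range_z" (384x512 float32, m along the optical axis (not along the pixel's ray), 0 where there is no reading), "intrinsics" (3x3 intrinsics, pixels), "rvec" (rotation vector, rad) and "tvec" (3), from world to camera coordinates, as OpenCV has them; the wrist camera has in their place "T_tool_cam" (4x4, takes a point from camera to tool coordinates, whose origin is the TCP and whose axes are the flange's). Camera axes: x right, y down, z forward; pixel columns grow to the right and rows downward; lengths in m; the calibration is good to about 2 mm. A picture is of the moment at which its call begins: read the wrist's pose just before it.
- job_done(): hands the job in; it is judged then, once.
Trained networks look in the newest picture that a camera, given by its name, has taken for a name from the list of things; names that differ only in an ending like _2 or _b are one class to them, and where a whole thing is asked for, a point or a joint stands for the part that bears it (a point fixed in the world has none). Each returns a list of dicts, best first, with "conf" (0 to 1); they miss things now and then, are a little off and sometimes report something else, mostly with a low value. They report only what shows in the picture. A call takes as long as a camera call.
- silhouettes(camera, label): "mask" (384x512 bool, what is visible of it) and "extent" ([left, top, right, bottom] in pixels, round what is visible of it).
- place_of(camera, label): "pixel" ([column, row] in pixels: a listed point, or the origin of a listed thing).
The state is a dict: "clock": time; "joint_positions": joint angles; "joint_vel": joint speeds; "joint_torque": joint torques, N m; "ee_pos": TCP position; "ee_rot": TCP orientation; "force": force on the tool from outside, world axes, zero at the start; "wrist_torque": the same for the moment, N m; "finger_gap": finger opening in m; "finger_force": force on a finger pad.
Only numpy, scipy, OpenCV 4.12 (cv2) and the standard library are available. Lean on these libraries where they do the work, as an engineer would, in place of code of your own. Each camera call takes 0.05 s, during which the arm holds its last target. There are 200 camera calls.

### The job

The tile press on the pottery bench has two levers under its steel guard, each below a window of its own. Reach down through the window above the lever with the flat pedal and press that lever fully down with the fingertips, so that the ejector raises the tile in its mould, without touching the guard. Do not touch the tile, leave the ball-ended lever up and the mug, bowl and jar where they are, then draw the hand back out.

Things in the scene. Friction and masses are not known exactly. Their poses are not given: they have to be found in the camera images.
- press: Low grey tile press fixed to the bench, 300 (x) x 250 (y) x 60 high, origin at the centre of its underside on the bench; it may stand turned about z. Its x axis points away from the lever side to the mould side, its z axis up. On top: the guard over its -x half, and a steel mould 110 x 110 with its centre at x = +90, y = 0 and its rim 110 above the bench.
- guard: Bare steel guard on the press, same origin and axes as the press. Its top is a level sheet 4 thick, upper face 129 above the bench, spanning x = -150 to -20 and y = -116 to +116, with two equal windows, each 90 (x) x 92 (y), with a 16 bar between them. Closed sheets at its y sides, open at front and back. It must not be touched.
- window_left (a point): Centre of the guard window on the +y side, level with the guard's upper face (129 above the bench); axes as the press.
- window_right (a point): Centre of the guard window on the -y side, otherwise the same.
- pedal_top (a point): Centre of the upper face of the flat pedal, a steel plate 34 (x) x 38 (y) x 10 thick at the -x end of the lever to press. Under one of the two windows, which one varies; up to 6 off the window's centre each way. It starts about 16 below the guard's upper face and moves straight down about 22 (tilting 15 degrees in all) to end about 38 below it. The point moves with the pedal.
- pedal (a joint): Angle of the pedal lever, rad: 0 up (start), 0.26 fully down at its stop. Hinge parallel to the press's y axis, 85 to the +x side of the pedal's centre. It needs about 3 to 5 N at the pedal and stays where it is left. Pressing it raises the ejector 12 at full travel.
- ball_lever_top (a point): Top of the 26 steel ball at the end of the other lever, under the other window. To be left alone.
- ball_lever (a joint): Angle of the ball-ended lever, rad: 0 up (start), 0.26 down; it stays where it is left. To be left at 0.
- tile: Loose terracotta tile 70 x 70 x 9 lying in the mould on the ejector, origin at the centre of its underside. It starts 4 below the mould's rim and stands 8 above it when ejected (origin then 109 above the bench). Not to be touched.
- mug: White mug, 84 across, 85 high, beside the press (+y side); origin under its centre. Bystander.
- bowl: Grey clay-coloured bowl, 110 across, 60 high, beside the press (-y side); origin under its centre. Bystander.
- jar: White lidded jar, 60 across, 85 high, beside the press (-y side); origin under its centre. Bystander.

How it is judged:
At the end, for the whole second after the job is handed in: The pedal lever is down to within 0.035 rad (3 mm at the pedal) of its stop, the ejector has raised the tile by at least 9 mm and it lies level and at rest in its mould, and the ball-ended lever is still up (below 0.04 rad) (value of joint pedal above 0.225 rad and value of joint ball_lever below 0.04 rad and z of tile in the frame of press between 0.106 and 0.112 m and angle between tile's own z axis and vertical below 0.08 rad and distance of tile from where it was at the start of the episode below 0.016 m and linear speed of tile below 0.01 m/s); the robot touches nothing.
It fails at once if the robot touches the guard (contact force between any of the fingers, the arm and guard above 0.5 N).
It fails at once if the robot touches the tile (contact force between any of the fingers, the arm and tile above 0.5 N).
It fails at once if the ball-ended lever is pressed (value of joint ball_lever above 0.06 rad).
It fails at once if the tile is lifted out of the mould (z of tile in the frame of press above 0.118 m).
It fails at once if a bystander is moved or knocked over (distance of any of mug, bowl, jar from where it was at the start of the episode above 0.015 m or angle between any of mug, bowl, jar's own z axis and vertical above 0.2 rad).
It also fails if it takes over 38 s, if anything falls off the work surface, if the arm or the gripper's body presses on something with over 40 N, if the wrist force passes 120 N, or if a joint passes its speed limit or range.

## Working session

There is one attempt and no reset: what is moved stays moved. The work goes in short steps, Python scripts to look and compute and a shell command to move; the robot and the scene stay as the last step left them, time stands still between calls to the robot, and variables do not carry over. Pictures are saved under pics/ and viewed, at most 10 in all, crops included, and the job is handed in when it is done.

```bash
mkdir -p pics; cat > h.py <<'E'
from bench import *
import numpy as np, cv2
from scipy.spatial.transform import Rotation as R
def shot(name):
    s=get_state(); c=read_camera(name)
    if name=="wrist":
        T=np.eye(4);T[:3,:3]=R.from_quat(s["ee_rot"]).as_matrix();T[:3,3]=s["ee_pos"]
        M=T@np.array(c["T_tool_cam"])
    else:
        M=np.eye(4);r=R.from_rotvec(np.ravel(c["rvec"])).as_matrix();M[:3,:3]=r.T;M[:3,3]=-r.T@np.ravel(c["tvec"])
    return c,M
def world(c,M,px,rz=None):
    u,v=px; K=np.array(c["intrinsics"])
    d=M[:3,:3]@np.array([(u-K[0,2])/K[0,0],(v-K[1,2])/K[1,1],1])
    t=(rz-M[2,3])/d[2]   # intersect plane z=rz
    return M[:3,3]+t*d
def cloud(c,M):
    K=np.array(c["intrinsics"]);z=c["range_z"];v,u=np.indices(z.shape)
    p=np.stack([(u-K[0,2])/K[0,0]*z,(v-K[1,2])/K[1,1]*z,z],-1)
    w=p@M[:3,:3].T+M[:3,3]; w[z==0]=np.nan
    return w
Z=dict(window_left=.129,window_right=.129,pedal_top=.113,ball_lever_top=.113,press=0,tile=.097,mug=0,bowl=0,jar=0)
E
python3 - <<'E'
from h import *
for n in ["scene","side","wrist"]:
    c,M=shot(n); im=c["img"][:,:,::-1].copy()
    for l in Z:
        for r in place_of(n,l)[:2]:
            print(n,l,round(r["conf"],2),np.round(r["pixel"],1),np.round(world(c,M,r["pixel"],Z[l]),4))
    cv2.imwrite(f"pics/{n}0.png",im)
a=[cv2.imread(f"pics/{n}0.png") for n in ["scene","wrist"]]
cv2.imwrite("pics/both.png",cv2.resize(np.vstack(a),(400,600)))
print(get_state())
E
```

```text
scene window_left 0.76 [245.6 149.2] [ 0.4922 -0.0239  0.129 ]
scene window_right 0.58 [204.2 143. ] [ 0.5053 -0.1247  0.129 ]
scene window_right 0.53 [171.9 170.5] [ 0.6316 -0.1313  0.129 ]
scene pedal_top 0.81 [205.3 149.1] [ 0.5057 -0.123   0.113 ]
scene pedal_top 0.38 [212.9 210.8] [0.6975 0.0025 0.113 ]
scene ball_lever_top 0.77 [245.8 157.1] [ 0.4997 -0.0203  0.113 ]
scene press 0.97 [212.  212.6] [ 0.5888 -0.0686  0.    ]
scene press 0.62 [204.4 145.6] [ 0.3319 -0.2352  0.    ]
scene tile 0.69 [184.8 197.9] [ 0.6679 -0.081   0.097 ]
scene mug 0.96 [310.6 237.2] [0.5758 0.1674 0.    ]
scene bowl 0.94 [128. 194.] [ 0.6094 -0.2949  0.    ]
side window_left 0.63 [297.6 177.3] [ 0.4963 -0.011   0.129 ]
side window_right 0.63 [301.9 150.6] [ 0.4869 -0.1161  0.129 ]
side window_right 0.2 [259.4 205.3] [0.5653 0.0837 0.129 ]
side pedal_top 0.48 [294.4 154.5] [ 0.5028 -0.1249  0.113 ]
side ball_lever_top 0.71 [296.6 182.7] [ 0.4975 -0.0149  0.113 ]
side press 0.82 [259.  206.6] [ 0.5794 -0.0725  0.    ]
side tile 0.6 [215.6 166.5] [ 0.6773 -0.0877  0.097 ]
side mug 0.73 [245.5 290. ] [
[... 382 characters left out ...]
t_positions': array([-1.90246999e-02,  4.23100098e-01,  1.62994180e+00, -1.43908616e-05,
        1.08863750e+00, -1.89960134e-02]), 'joint_vel': array([ 0.00035854, -0.00152486,  0.00024343,  0.00024963, -0.00164287,
        0.00247969]), 'joint_torque': array([ 2.57228330e-04, -5.57332063e+01, -2.82137793e+01, -5.26351528e-05,
        8.61852932e-04,  3.20745244e-05]), 'ee_pos': array([6.24947651e-01, 7.43919590e-06, 2.31302546e-01]), 'ee_rot': array([ 7.07114563e-01,  7.07098998e-01, -3.46709921e-05, -2.68229452e-05]), 'force': array([ 0.344354  ,  0.66733083, -1.37537431]), 'wrist_torque': array([0.02933193, 0.03220553, 0.00043191]), 'finger_force': 0.0, 'finger_gap': 0.08518919918434623}
```

View pics/both.png

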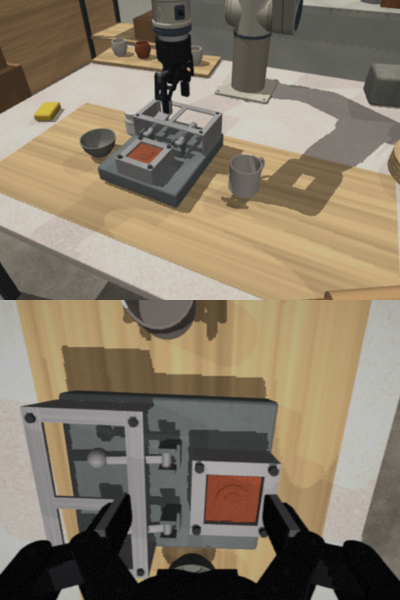

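The wrist view (lower half) shows the ball lever under the +y window, so the pedal is under the −y one, hidden by the fingers. The networks put it near (0.504, −0.124). I'll shut the fingers and move to where the wrist camera sees the right window.

```bash
python3 -m handwheel '[[[-0.02,-0.03,0.02,0,0,0],[-0.05,-0.07,0.03,0,0,0],[-0.08,-0.11,0.04,0,0,0],[-0.1,-0.15,0.04,0,0,0],[-0.12,-0.18,0.04,0,0,0],[-0.12,-0.19,0.04,0,0,0],[-0.12,-0.19,0.04,0,0,0],[-0.12,-0.19,0.04,0,0,0]]]' 0 20
python3 - <<'E'
from h import *
n="wrist"
c,M=shot(n); im=c["img"][:,:,::-1].copy()
for l in Z:
    for r in place_of(n,l)[:2]:
        print(n,l,round(r["conf"],2),np.round(r["pixel"],1),np.round(world(c,M,r["pixel"],Z[l]),4))
cv2.imwrite("pics/w1.png",im)
w=cloud(c,M)
m=(abs(w[...,2]-.129)<.006)&(w[...,0]<.62); p=w[m][:,:2].astype(np.float32)
print(m.sum(),cv2.minAreaRect(p),np.median(w[m][:,2]))
np.save("w1.npy",w)
E
```

```text
clock: 2.3
ee_pos: [0.5056, -0.1895, 0.2713]
ee_rot: [0.707, 0.707, 0.0, -0.0]
force: [0.0, 0.9, -1.0]
finger_gap: 0.0
finger_force: 0.0
wrist pedal_top 0.6 [242.5 111.5] [ 0.4962 -0.1246  0.113 ]
wrist press 0.76 [310.9  68.1] [ 0.5822 -0.0767  0.    ]
wrist tile 0.57 [419.8  58.8] [ 0.6711 -0.0753  0.097 ]
wrist bowl 0.64 [323.6 216.4] [ 0.615  -0.2861  0.    ]
wrist bowl 0.63 [226.1 195.8] [ 0.467  -0.2528  0.    ]
wrist jar 0.68 [226.7 196.8] [ 0.4679 -0.2544  0.    ]
11462 ((0.49580317735671997, -0.10835934430360794), (0.1556164026260376, 0.13052842020988464), 87.82144165039062) 0.12865812355579317
```

View pics/w1.png

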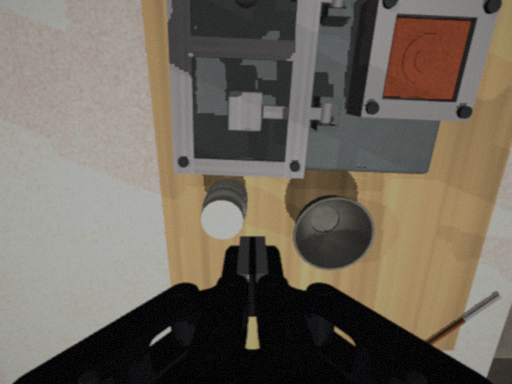

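The picture shows the pedal at about pixel (246, 111), well inside the right window (inner edges about 193–290 by 58–160). The jar is at (223, 210) and the bowl at (333, 230). From this depth image I'll measure the pedal, the window and the shut gripper's width profile.

```bash
python3 - <<'E'
from h import *
w=np.load("w1.npy")
ped=w[95:128,230:262].reshape(-1,3); k=ped[abs(ped[:,2]-.113)<.006]
print("pedal",len(k),cv2.minAreaRect(k[:,:2].astype(np.float32)),np.median(k[:,2]))
# inner window edges at guard level: columns/rows
g=abs(w[...,2]-.129)<.005
for v in (75,100,125,145):
    u=np.where(g[v])[0]; L=u[u<225].max(); Rr=u[u>265].min()
    print("row",v,L,Rr,w[v,L],w[v,Rr])
for u in (205,225,270,283):
    v=np.where(g[:,u])[0]; a=v[v<85].max(); b=v[v>135].min()
    print("col",u,a,b,w[a,u],w[b,u])
# gripper profile rel. TCP
s=get_state()["ee_pos"]
q=w[225:].reshape(-1,3)-s
q=q[(q[:,2]>-.01)&(q[:,2]<.2)]
for z in np.arange(-.01,.13,.01):
    t=q[(q[:,2]>=z)&(q[:,2]<z+.01)]
    if len(t): print(round(z,3),len(t),np.round(t[:,:2].min(0),3),np.round(t[:,:2].max(0),3))
E
```

```text
pedal 1055 ((0.4992391765117645, -0.12457085400819778), (0.030929425731301308, 0.031197261065244675), 89.92072296142578) 0.11257644411253664
row 75 192 292 [ 0.45138776 -0.09183844  0.12801899] [ 0.54162148 -0.09187377  0.1292917 ]
row 100 193 290 [ 0.45051167 -0.11347016  0.12591151] [ 0.5408386  -0.11338534  0.12827889]
row 125 193 288 [ 0.4494898  -0.13614013  0.12814093] [ 0.53978035 -0.13601304  0.12910087]
row 145 194 286 [ 0.44884723 -0.15554936  0.12612046] [ 0.53881748 -0.15535016  0.12713559]
col 205 56 158 [ 0.46404737 -0.07622968  0.12879253] [ 0.45899631 -0.1684357   0.12633436]
col 225 57 159 [ 0.48171601 -0.077035    0.12882069] [ 0.47892279 -0.16919145  0.12747221]
col 270 59 161 [ 0.52159486 -0.07862957  0.1286862 ] [ 0.52341996 -0.17091262  0.12873366]
col 283 60 161 [ 0.53326082 -0.07933955  0.12764641] [ 0.53651669 -0.17145024  0.12632852]
0.0 234 [-0.012  0.007] [0.014 0.012]
0.01 564 [-0.013  0.007] [0.014 0.012]
0.02 694 [-0.013  0.007] [0.014 0.012]
0.03 824 [-0.015 -0.011] [0.017 0.013]
0.04 2056 [-0.032 -0.011] [0.034 0.015]
0.05 6066 [-0.041 -0.012] [0.042 0.015]
0.06 5396 [-0.049 -0.01 ] [0.05  0.019]
0.07 9274 [-0.057 -0.009] [0.059 0.019]
0.08 8178 [-0.061  0.004] [0.062 0.019]
0.09 514 [-0.018  0.017] [0.019 0.021]
```

Window centre is about (0.495, −0.1235) and the pedal about (0.498, −0.1245), top at 0.113. The shut fingers stay within ±17 mm up to 40 mm behind the TCP, so there is plenty of clearance. I'll aim the TCP at (0.495, −0.124) and stop just above the pedal.

```bash
python3 -m handwheel '[[[-0.005,0.033,0,0,0,0],[-0.0105,0.0655,0,0,0,0],[-0.0105,0.0655,-0.03,0,0,0],[-0.0105,0.0655,-0.07,0,0,0],[-0.0105,0.0655,-0.1,0,0,0],[-0.0105,0.0655,-0.12,0,0,0],[-0.0105,0.0655,-0.12,0,0,0],[-0.0105,0.0655,-0.12,0,0,0]]]' 0
python3 - <<'E'
from h import *
c,M=shot("side"); a=c["img"][100:240,220:380,::-1]
c,M=shot("scene"); b=c["img"][90:230,140:300,::-1]
cv2.imwrite("pics/s2.png",cv2.resize(np.hstack([a,b]),(800,350)))
E
```

```text
clock: 3.6
ee_pos: [0.4947, -0.1245, 0.1516]
ee_rot: [0.707, 0.707, -0.0, -0.0]
force: [-0.4, -0.6, 1.0]
finger_gap: -0.0002
finger_force: 0.0
```

View pics/s2.png

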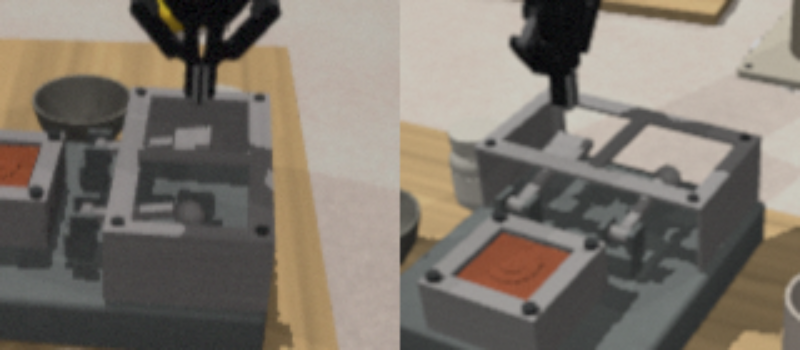

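The side crop (left) shows the tips at (200, 100), above the right window; the scene crop (right) shows them at (565, 105). I'll check both against the projected TCP.

```bash
python3 - <<'E'
from h import *
for n,p in (("side",(300,140)),("scene",(206,132))):
    c,M=shot(n); print(n,world(c,M,p,.1516))
    for l in("pedal_top",):
        for r in place_of(n,l)[:2]: print(l,round(r["conf"],2),r["pixel"],world(c,M,r["pixel"],.113))
E
```

```text
side [ 0.49234961 -0.12289543  0.1516    ]
pedal_top 0.68 [293.8, 153.6] [ 0.50415216 -0.12872726  0.113     ]
scene [ 0.49266691 -0.12486381  0.1516    ]
```

Both agree within a couple of mm. Descending to contact.

```bash
python3 -m handwheel '[[[0,0,-0.015,0,0,0],[0,0,-0.03,0,0,0],[0,0,-0.035,0,0,0],[0,0,-0.04,0,0,0],[0,0,-0.044,0,0,0],[0,0,-0.048,0,0,0],[0,0,-0.048,0,0,0],[0,0,-0.048,0,0,0]]]' 0
python3 - <<'E'
from h import *
for n in("side","scene"):
    c,M=shot(n)
    for l in("pedal_top","tile"):
        for r in place_of(n,l)[:1]: print(n,l,round(r["conf"],2),r["pixel"])
    if n=="side": a=c["img"][100:240,220:380,::-1]
    else: b=c["img"][90:230,140:300,::-1]
cv2.imwrite("pics/s3.png",cv2.resize(np.hstack([a,b]),(800,350)))
E
```

```text
clock: 4.7
ee_pos: [0.4949, -0.1246, 0.1034]
ee_rot: [0.707, 0.707, 0.0, 0.0]
force: [-0.3, 0.4, 0.1]
finger_gap: -0.0001
finger_force: 0.0
side pedal_top 0.44 [295.5, 155.4]
side tile 0.58 [212.9, 164.0]
scene pedal_top 0.69 [205.6, 148.5]
scene tile 0.63 [188.5, 197.5]
```

View pics/s3.png

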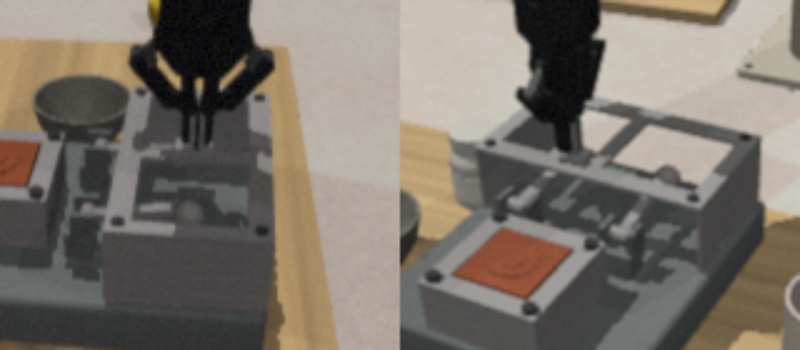

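The fingers are inside the window on the pedal, and the tile is nearly level with the rim, so the lever is moving. Continuing in small steps while watching the force.

```bash
python3 -m handwheel '[[[0,0,-0.002,0,0,0],[0,0,-0.004,0,0,0],[0,0,-0.006,0,0,0],[0,0,-0.007,0,0,0],[0,0,-0.007,0,0,0],[0,0,-0.007,0,0,0]]]' 0
python3 -m handwheel '[[[0,0,-0.001,0,0,0],[0,0,-0.001,0,0,0],[0,0,-0.001,0,0,0]]]' 0
```

```text
clock: 5.6
ee_pos: [0.4945, -0.1245, 0.0962]
ee_rot: [0.707, 0.707, -0.0, -0.0]
force: [-1.4, 0.3, 0.2]
finger_gap: -0.0001
finger_force: 0.1
clock: 5.9
ee_pos: [0.4945, -0.1245, 0.0953]
ee_rot: [0.707, 0.707, -0.0, -0.0]
force: [-1.0, 0.4, 1.5]
finger_gap: 0.0002
finger_force: 0.7
```

```bash
python3 -m handwheel '[[[0,0,-0.001,0,0,0],[0,0,-0.001,0,0,0]]]' 0
python3 -m handwheel '[[[0,0,-0.001,0,0,0],[0,0,-0.001,0,0,0]]]' 0
```

```text
clock: 6.1
ee_pos: [0.4945, -0.1245, 0.0943]
ee_rot: [0.707, 0.707, -0.0, -0.0]
force: [-1.5, 0.8, 3.1]
finger_gap: 0.0
finger_force: 1.1
clock: 6.3
ee_pos: [0.4945, -0.1245, 0.0932]
ee_rot: [0.707, 0.707, 0.0, 0.0]
force: [-1.0, 0.0, 2.3]
finger_gap: 0.0002
finger_force: 1.2
```

```bash
python3 -m handwheel '[[[0,0,-0.001,0,0,0],[0,0,-0.001,0,0,0]]]' 0
python3 -m handwheel '[[[0,0,-0.001,0,0,0],[0,0,-0.001,0,0,0]]]' 0
```

```text
clock: 6.5
ee_pos: [0.4945, -0.1245, 0.0922]
ee_rot: [0.707, 0.707, 0.0, -0.0]
force: [-0.9, 0.1, 3.2]
finger_gap: 0.0
finger_force: 1.2
clock: 6.7
ee_pos: [0.4945, -0.1245, 0.0913]
ee_rot: [0.707, 0.707, 0.0, 0.0]
force: [-0.4, 0.3, 3.0]
finger_gap: 0.0002
finger_force: 1.6
```

```bash
python3 -m handwheel '[[[0,0,-0.001,0,0,0],[0,0,-0.001,0,0,0]]]' 0
python3 -m handwheel '[[[0,0,-0.001,0,0,0],[0,0,-0.001,0,0,0]]]' 0
python3 - <<'E'
from h import *
for n in("side","scene"):
    c,M=shot(n)
    for l in("pedal_top","tile"):
        for r in place_of(n,l)[:1]: print(n,l,round(r["conf"],2),r["pixel"])
    w=cloud(c,M)
    m=(np.hypot(w[...,0]-.671,w[...,1]+.079)<.02); print(n,m.sum(),np.nanmedian(w[m][:,2]))
    if n=="side": a=c["img"][100:240,220:380,::-1]
    else: b=c["img"][90:230,140:300,::-1]
cv2.imwrite("pics/s4.png",cv2.resize(np.hstack([a,b]),(800,350)))
E
```

```text
clock: 6.9
ee_pos: [0.4947, -0.1245, 0.091]
ee_rot: [0.707, 0.707, 0.0, 0.0]
force: [-3.5, 0.4, 12.1]
finger_gap: -0.0001
finger_force: 5.8
clock: 7.1
ee_pos: [0.4948, -0.1245, 0.0907]
ee_rot: [0.707, 0.707, 0.0, 0.0]
force: [-5.1, 0.9, 20.4]
finger_gap: 0.0001
finger_force: 10.3
side pedal_top 0.48 [293.5, 163.3]
side tile 0.88 [214.2, 165.5]
side 141 0.11875009281441129
scene pedal_top 0.45 [205.5, 152.6]
scene tile 0.72 [183.2, 195.4]
scene 186 0.11961857777626367
```

View pics/s4.png

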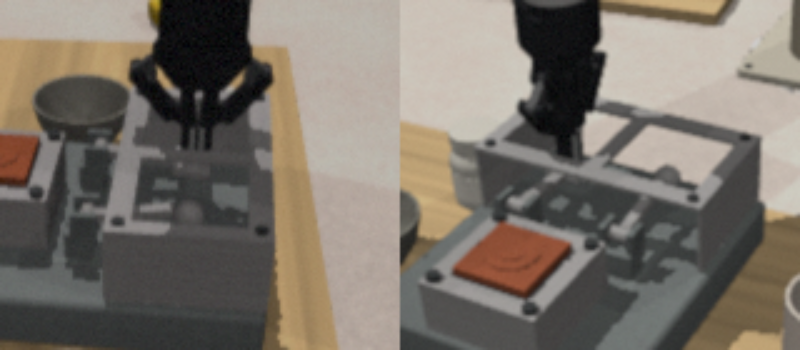

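The stop is reached: force has jumped to 20 N, and the tile stands proud of the rim with its top at about 0.119, where 0.118 is expected. I'll draw straight up and check again.

```bash
python3 -m handwheel '[[[0,0,0.005,0,0,0],[0,0,0.02,0,0,0],[0,0,0.05,0,0,0],[0,0,0.09,0,0,0],[0,0,0.13,0,0,0],[0,0,0.16,0,0,0],[0,0,0.16,0,0,0],[0,0,0.16,0,0,0]]]' 0
python3 - <<'E'
from h import *
for n in("side","scene"):
    c,M=shot(n)
    w=cloud(c,M)
    m=(np.hypot(w[...,0]-.671,w[...,1]+.079)<.02); print(n,m.sum(),np.nanmedian(w[m][:,2]))
    m=(np.hypot(w[...,0]-.495,w[...,1]+.1245)<.012)&(w[...,2]<.15); print("pedal z",m.sum(),np.nanmedian(w[m][:,2]))
    if n=="side": a=c["img"][100:240,220:380,::-1]
    else: b=c["img"][90:230,140:300,::-1]
cv2.imwrite("pics/s5.png",cv2.resize(np.hstack([a,b]),(800,350)))
E
```

```text
clock: 8.2
ee_pos: [0.4947, -0.1245, 0.2496]
ee_rot: [0.707, 0.707, 0.0, 0.001]
force: [0.4, -0.2, -0.5]
finger_gap: 0.0002
finger_force: 0.0
side 138 0.11875086079834343
pedal z 55 0.05884190059380234
scene 185 0.1195892108016543
pedal z 51 0.06024257655593823
```

View pics/s5.png

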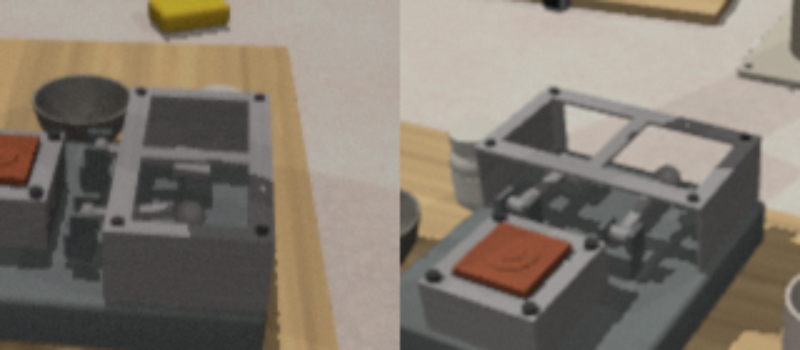

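The hand is clear of the press. The pedal has dropped out of sight behind the guard, the tile is still raised (side and scene agree), and the ball lever is still up.

```bash
python3 -c "
from bench import *
print(job_done())"
```

```text
the job is handed in; nothing more can be done
None
```

I handed the job in at about 8 s: the pedal was pressed to its stop (force rose to 20 N), the tile top measures about 0.119 m (0.118 expected), the ball lever is still up and the hand is clear, with no sign of guard contact; no verdict was returned.

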